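# Put the powder jars back in their cups

## Robot

A 6-joint arm with a two-finger parallel gripper is mounted at the origin on the work surface. World frame = base frame: x ahead of the robot, y to its left, z up, the work surface at z = 0. Lengths are in m, angles in rad, forces in N, time in s.
With the tool pointing down it reaches from about 0.4 to 0.825 m from the base axis. Payload 7 kg.
Tool frame: the origin (TCP) lies at the very end of the fingers, on their centre line; the grasp point (between the pads) lies 19 mm behind it; x points along the fingers, z is the direction in which the jaws open and shut, and the axes are right-handed (so a half turn about x gives the same grasp; the last joint's range is limited). The gripper opens to 85 mm and grips with 20 to 120 N. Pads are 22 mm wide; open, the fingers measure 114 mm over their backs; the gripper's body (76 mm by 85 mm) begins 54 mm behind the grasp point. The pads swing forward as they close: fully open they stand 13 mm farther back than shut.
Start: joints at [-1.012, 0.359, 0.012, 0, -1.224, -0.288], TCP at [0.181, -0.65, 0.231] pointing down, gripper open.
Joint ranges: [-3.07, 3.07], [-1.43, 2.12], [-1.02, 1.25], [-3.03, 1.67], [-3.05, -0], [-3.03, 3.03]. Speed limits (rad/s): [2.39, 2.39, 3.01, 3.14, 3.14, 3.14].

## Interface

Orientations are given as a 3x3 rotation matrix whose columns are the frame's x, y, z axes.
In Python, from workcell import robot gives the robot as it stands.
- The arm moves only by the shell command python3 -m handwheel 'ROWS' [FORCE]. ROWS is JSON, a list of rows, each a list of 7 numbers: the shift along the tool's x, y, z in cm, then the turn, a rotation vector about the tool's x, y, z in rad, then the closure, from 0 (fully open) to 1 (shut). In form: [[dx, dy, dz, wx, wy, wz, fingers], ...]. A call has 1 to 12 rows; each row is the pose to reach, as a shift and turn from the pose measured when the call began, along the tool's axes at that moment; what a row does not reach only later rows make up. A row lasts 1/10 s, in which the tool goes at most 50 mm and 8.59 degrees, less where a joint would pass 70% of its speed; a pose out of reach is approached as far as the arm can. A call with a gripper value outside its range is refused whole. The fingers move at their own pace and stop on an object; FORCE is the grip in N (left out, the last holds). Time passes only in rows, so rows that repeat a pose let the fingers close. It gives the time, the measured TCP pose, the force and the opening at its end, in the units of the state.
- robot.get_obs(): the state, without advancing time (a new reading comes with each control period).
- robot.capture(name): name is "scene" or "top"; returns a dict with "color" (480x640x3 uint8, red, green, blue), "intrinsics" (3x3 intrinsics, pixels), "k1" (the pictures are not rectified: a ray, as slopes to the right and down, at radius r is drawn at 1 + k1 r^2 times it, then the intrinsics apply), "extrinsics" (4x4, takes a point from world to camera coordinates). Camera axes: x right, y up, looking along -z (the intrinsics and any distortion apply to the point x, -y, -z); pixel columns grow to the right and rows downward; lengths in m; the calibration is good to about 2 mm. A picture is of the moment at which its call begins. There is no depth.
- robot.finish_job(): hands the job in, once; it reports no verdict.
The state is a dict: "time": time; "joint_pos": joint angles; "qvel": joint speeds; "tau": joint torques, N m; "ee_pos": TCP position; "tool_rot": TCP orientation; "contact_force": force on the tool from outside, world axes, zero at the start; "ft_torque": the same for the moment, N m; "opening": finger opening in m.
Only numpy, scipy, OpenCV 4.12 (cv2) and the standard library are available. Lean on these libraries where they do the work, as an engineer would, in place of code of your own. Each camera call takes 0.05 s, during which the arm holds its last target.

## Task

Before the van drives off, put the four amber powder jars away: stand each one upright in the cork-lined steel cup of its own size, the smallest jar in the smallest cup and so on up to the largest. Keep the jars upright, set them down rather than dropping them, and leave the copper funnel and the black tripod head standing where they are.

Things in the scene. Friction and masses are not known exactly. Their poses are not given: they have to be found in the camera images.
- jar_small: the smallest of the four powder jars: a loose upright amber-glass cylinder with a black knurled screw lid of the same width, 27 mm in diameter and 50 mm tall overall, standing on the green base; origin at the centre of its underside, z up along its axis
- jar_medium: the second smallest of the four powder jars: a loose upright amber-glass cylinder with a black knurled screw lid of the same width, 38 mm in diameter and 56 mm tall overall, standing on the green base; origin at the centre of its underside, z up along its axis
- jar_large: the second largest of the four powder jars: a loose upright amber-glass cylinder with a black knurled screw lid of the same width, 49 mm in diameter and 62 mm tall overall, standing on the green base; origin at the centre of its underside, z up along its axis
- jar_largest: the largest of the four powder jars: a loose upright amber-glass cylinder with a black knurled screw lid of the same width, 60 mm in diameter and 66 mm tall overall, standing on the green base; origin at the centre of its underside, z up along its axis
- cup_small: the smallest of the four fixed shallow round steel cups with a cork floor, for the smallest jar (27 mm): bore 43 mm (8 mm free all round the jar), 49 mm over the wall; floor 4 mm and top of the wall 14 mm above the origin, which is the centre of its underside on the green base; z up
- cup_medium: the second smallest of the four fixed shallow round steel cups with a cork floor, for the second smallest jar (38 mm): bore 54 mm (8 mm free all round the jar), 60 mm over the wall; floor 4 mm and top of the wall 14 mm above the origin, which is the centre of its underside on the green base; z up
- cup_large: the second largest of the four fixed shallow round steel cups with a cork floor, for the second largest jar (49 mm): bore 65 mm (8 mm free all round the jar), 71 mm over the wall; floor 4 mm and top of the wall 14 mm above the origin, which is the centre of its underside on the green base; z up
- cup_largest: the largest of the four fixed shallow round steel cups with a cork floor, for the largest jar (60 mm): bore 76 mm (8 mm free all round the jar), 82 mm over the wall; floor 4 mm and top of the wall 14 mm above the origin, which is the centre of its underside on the green base; z up
- funnel: bystander: squat copper funnel standing mouth down, 79 mm across and 74 mm tall, loose, spout up; origin at the centre of its underside. On the bench outside the drawer, at the sides and back, stand fixed cases, bottles and a lamp up to 220 mm tall
- tripod_head: bystander: black bakelite tripod head with a square top plate, 62 mm round base, at most 70 mm across and 80 mm tall, loose; origin at the centre of its underside. Everything stands on a flat green enamel steel drawer base, 6 mm above the bench (z = 0.006 m); other small unlisted things, at most 60 mm tall, stand near by, and a 240 mm tall hand press is bolted in the far right corner, beyond the jars and cups

How it is judged:
By the outcome, as a careful person would: the job done as asked, in the order asked, and still so for the second after the job is handed in, with the robot touching nothing.
It also fails if it takes over 96 s, if anything falls off the work surface, if the arm or the gripper's body presses on something with over 40 N, if the wrist force passes 120 N, or if a joint passes its speed limit or range.

## Working session

There is one attempt and no reset: what is moved stays moved. The work goes in short steps, Python scripts to look and compute and a shell command to move; the robot and the scene stay as the last step left them, time stands still between calls to the robot, and variables do not carry over. Pictures are saved under pics/ and viewed, and the job is handed in when it is done.

```bash
ls; mkdir -p pics; python3 - <<'E'
from workcell import robot
import cv2,pickle
for n in("scene","top"):
    c=robot.capture(n); cv2.imwrite(f"pics/{n}0.png",c["color"][:,:,::-1]); pickle.dump(c,open(f"{n}0.pkl","wb"))
    print(n,c["intrinsics"],c["k1"],c["extrinsics"])
print(robot.get_obs())
E
```

```text
pics
scene [[512.17574701   0.         311.79258638]
 [  0.         512.17574701 241.87127537]
 [  0.           0.           1.        ]] -0.011287974706031836 [[ 0.81936059  0.57306026  0.01581638 -0.44147003]
 [-0.38944439  0.53615707  0.74891165  0.16453791]
 [ 0.42069144 -0.61978829  0.66248108 -1.1860241 ]
 [ 0.          0.          0.          1.        ]]
top [[495.61866372   0.         320.77911777]
 [  0.         495.61866372 233.13187017]
 [  0.           0.           1.        ]] -0.07094307441325626 [[-0.01373649 -0.99969591 -0.02047899  0.01890286]
 [ 0.99397083 -0.01588024  0.10848878 -0.56199658]
 [-0.108781   -0.01886527  0.99388671 -0.88407728]
 [ 0.          0.          0.          1.        ]]
{'time': 0.1, 'joint_pos': array([-1.01191284e+00,  3.59297990e-01,  1.11525937e-02, -2.93961575e-04,
       -1.22405346e+00, -2.88083897e-01]), 'qvel': array([ 0.00032266, -0.00081997,  0.00295683,  0.002335  , -0.00093372,
       -0.0006856 ]), 'tau': array([-1.31102472e-03, -5.84765625e+01,  2.94108886e+01,  6.95453614e+00,
       -3.19172919e-03,  1.16684211e-05]), 'ee_pos': array([ 0.18041748, -0.65001394,  0.23047206]), 'tool_rot': array([[-5.09269592e-04, -9.63584048e-01, -2.67405167e-01],
       [ 1.33571495e-03, -2.67405619e-01,  9.63583131e-01],
       [-9.99998978e-01,  1.33546509e-04,  1.42325517e-03]]), 'contact_force': array([-0.51791523,  0.06421986,  0.15220045]), 'ft_torque': array([ 0.04673324, -0.0117298 ,  0.02058566]), 'opening': 0.08565207281659912}
```

View pics/scene0.png

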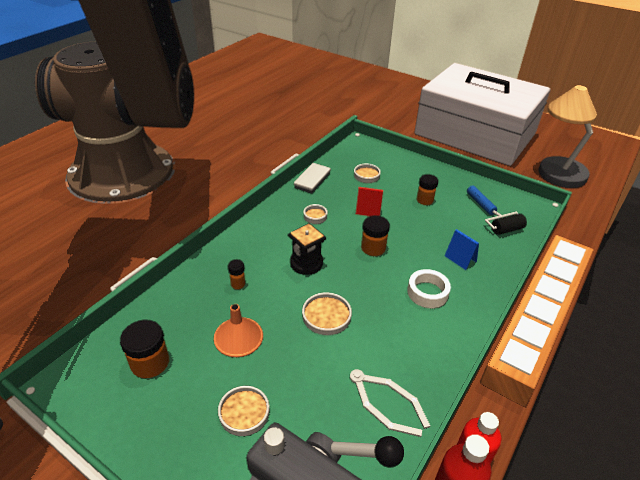

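View pics/top0.png

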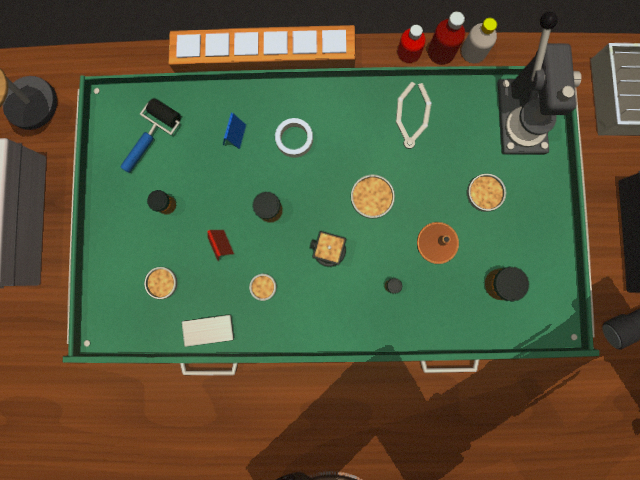

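The top view shows the jars at about (509,284) largest, (267,207) large, (160,202) medium and (394,286) small. The cups are at (373,196), (487,192), (161,283) and (262,287). The funnel is at (438,243) and the tripod head at (329,248). I'll enlarge crops to read the centres more closely.

```bash
cat > h.py <<'E'
import numpy as np,cv2
def crop(img,cx,cy,h=30,s=5):
    p=img[cy-h:cy+h,cx-h:cx+h]; p=cv2.resize(p,None,fx=s,fy=s,interpolation=cv2.INTER_CUBIC).copy()
    for i in range(0,2*h,10):
        cv2.putText(p,str(cx-h+i),(i*s,8),0,.3,(255,255,255),1); cv2.putText(p,str(cy-h+i),(0,i*s+4),0,.3,(255,255,255),1)
        cv2.line(p,(i*s,0),(i*s,2*h*s),(200,200,200),1) if i else 0; cv2.line(p,(0,i*s),(2*h*s,i*s),(200,200,200),1) if i else 0
    return p
def ray(c,u,v):
    K=c["intrinsics"];k=c["k1"];E=c["extrinsics"]
    xy=cv2.undistortPoints(np.array([[[u,v]]],float),K,np.array([k,0,0,0,0.]))[0,0]
    d=E[:3,:3].T@np.array([xy[0],-xy[1],-1.]); o=-E[:3,:3].T@E[:3,3]
    return o,d
def atz(c,u,v,z):
    o,d=ray(c,u,v); return (o+d*(z-o[2])/d[2])[:2]
def proj(c,P):
    E=c["extrinsics"];p=np.atleast_2d(P)@E[:3,:3].T+E[:3,3]
    q=np.stack([p[:,0],-p[:,1]],1)/-p[:,2:3]; r2=(q**2).sum(1,keepdims=True)
    q=q*(1+c["k1"]*r2); K=c["intrinsics"]; return q*K[0,0]+[K[0,2],K[1,2]]
E
python3 - <<'E'
import pickle,cv2,numpy as np
from h import *
c=pickle.load(open("top0.pkl","rb")); im=c["color"][:,:,::-1].copy()
P=[(510,284),(267,207),(162,202),(394,286),(373,196),(487,192),(161,283),(262,287)]
g=[crop(im,x,y,25,4) for x,y in P]
cv2.imwrite("pics/crops0.png",np.vstack([np.hstack(g[:4]),np.hstack(g[4:])]))
E
```

```text
(no output)
```

View pics/crops0.png

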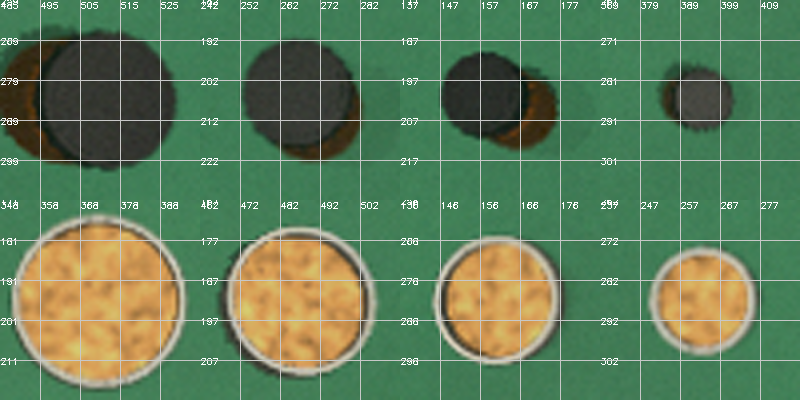

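```bash
python3 - <<'E'
import pickle,cv2,numpy as np
from h import *
c=pickle.load(open("top0.pkl","rb")); s=pickle.load(open("scene0.pkl","rb"))
J=dict(largest=(512,283.9,.066,.060),large=(266.4,205.4,.062,.049),medium=(158,200.75,.056,.038),small=(395,286,.050,.027))
C=dict(largest=(373,196.25,.014,.082),large=(487.25,192.25,.014,.071),medium=(160.4,283,.014,.060),small=(262.75,287.25,.014,.049))
im=s["color"][:,:,::-1].copy();t=c["color"][:,:,::-1].copy()
a=np.linspace(0,2*np.pi,60)
im=cv2.resize(im,None,fx=2.5,fy=2.5,interpolation=cv2.INTER_CUBIC)
for D in(J,C):
  for n,(u,v,h,d) in D.items():
    p=atz(c,u-.4,v-.4,.006+h); print(n,p.round(4),"r",np.hypot(*p).round(3))
    for z in (.006+h,.006):
      pts=np.stack([p[0]+d/2*np.cos(a),p[1]+d/2*np.sin(a),0*a+z],1)
      q=((proj(s,pts)+.5)*2.5-.5).round().astype(int); cv2.polylines(im,[q],True,(255,255,0),1)
cv2.imwrite("pics/ovA.png",im[370:970,200:1000]);cv2.imwrite("pics/ovB.png",im[350:950,650:1250])
for n,uv in (("funnel",(438,243)),("tripod",(330,248))): print(n,atz(c,*uv,.03))
E
```

```text
largest [ 0.4638 -0.3228] r 0.565
large [0.6103 0.1071] r 0.62
medium [0.6237 0.3066] r 0.695
small [ 0.4638 -0.1195] r 0.479
largest [ 0.6324 -0.0877] r 0.638
large [ 0.6368 -0.3039] r 0.706
medium [0.4749 0.3136] r 0.569
small [0.465  0.1205] r 0.48
funnel [ 0.54056799 -0.20510682]
tripod [ 0.53449841 -0.00602995]
```

View pics/ovA.png

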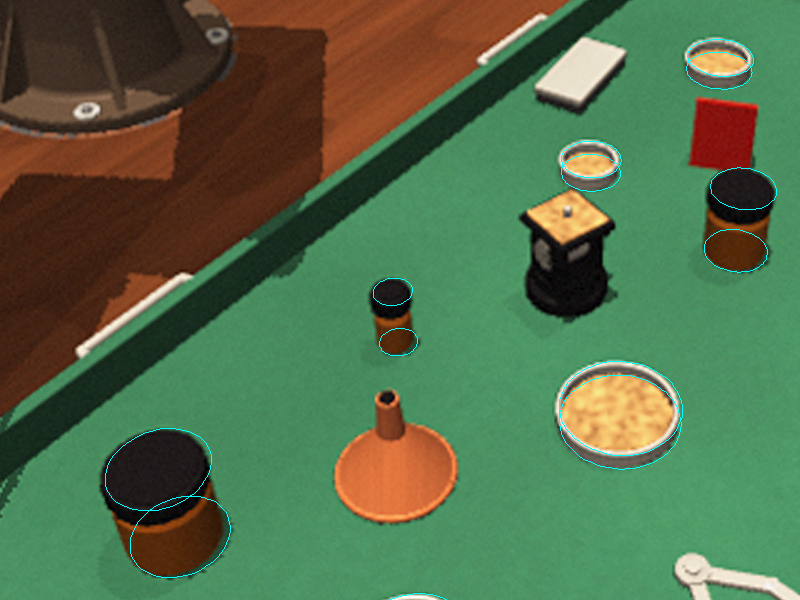

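View pics/ovB.png

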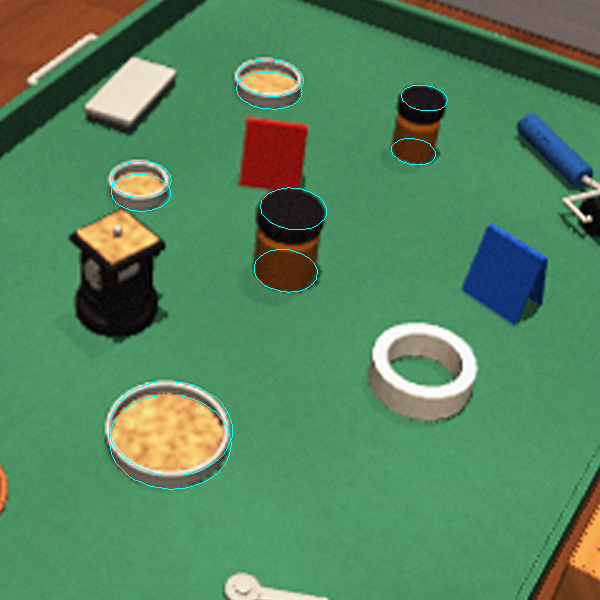

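Both views agree to about 2 mm, and the overlaid cup and jar circles match. I'll write a helper that converts a world target, with the jaws along world y, into tool-axis shifts.

```bash
cat > d.py <<'E'
import sys,numpy as np
from workcell import robot
from scipy.spatial.transform import Rotation as R
o=robot.get_obs(); T=o["tool_rot"]; G=np.array([[0,-1,0],[0,0,1],[-1,0,0.]])
print("t",round(o["time"],2),"pos",o["ee_pos"].round(4),"F",o["contact_force"].round(1),"open",round(o["opening"],4))
print("turn",R.from_matrix(T.T@G).as_rotvec().round(3))
for a in sys.argv[1:]:
    p=np.array([float(x) for x in a.split(",")]); print(a,"->",(T.T@(p-o["ee_pos"])*100).round(2))
E
python3 d.py .46,-.12,.231 .464,-.12,.12
```

```text
t 0.1 pos [ 0.1804 -0.65    0.2305] F [-0.5  0.1  0.2] open 0.0857
turn [ 0.271  0.001 -0.   ]
.46,-.12,.231 -> [  0.   -41.11  43.6 ]
.464,-.12,.12 -> [ 11.1  -41.5   43.47]
```

```bash
python3 -m handwheel '[[0,-4,4.2,0.05,0,0,0],[0,-8,8.5,0.1,0,0,0],[0,-12,12.7,0.15,0,0,0],[0,-16,17,0.2,0,0,0],[0,-20,21.2,0.25,0,0,0],[0,-24,25.5,0.271,0,0,0],[0,-28,29.7,0.271,0,0,0],[0,-32,34,0.271,0,0,0],[0,-36,38.2,0.271,0,0,0],[0,-41.1,43.6,0.271,0,0,0],[0,-41.1,43.6,0.271,0,0,0],[0,-41.1,43.6,0.271,0,0,0]]' 40; python3 d.py .464,-.1195,.10 .464,-.1195,.023
```

```text
time: 1.3
ee_pos: [0.4602, -0.1179, 0.2312]
tool_rot: [[-0.0, -1.0, 0.0], [0.002, 0.0, 1.0], [-1.0, 0.0, 0.002]]
contact_force: [0.8, -0.4, 0.3]
opening: 0.0856
t 1.3 pos [ 0.4602 -0.1179  0.2312] F [ 0.8 -0.4  0.3] open 0.0856
turn [-0.     0.002 -0.   ]
.464,-.1195,.10 -> [13.12 -0.38 -0.18]
.464,-.1195,.023 -> [20.82 -0.38 -0.19]
```

```bash
python3 -m handwheel '[[4,-0.4,-0.2,0,0,0,0],[8,-0.4,-0.2,0,0,0,0],[12,-0.4,-0.2,0,0,0,0],[13.1,-0.4,-0.2,0,0,0,0],[13.1,-0.4,-0.2,0,0,0,0]]'; python3 - <<'E'
from workcell import robot
import cv2,pickle
from h import *
for n in("scene","top"):
    c=robot.capture(n); pickle.dump(c,open(f"{n}1.pkl","wb"))
    im=c["color"][:,:,::-1].copy()
    if n=="top": cv2.imwrite("pics/t1.png",crop(im,390,280,60,5))
    else: cv2.imwrite("pics/s1.png",crop(im,240,240,90,4)[:600])
E
```

```text
time: 1.8
ee_pos: [0.4631, -0.1199, 0.0991]
tool_rot: [[-0.004, -1.0, -0.0], [0.001, -0.0, 1.0], [-1.0, 0.004, 0.001]]
contact_force: [0.0, -1.4, 1.4]
opening: 0.0853
```

View pics/s1.png

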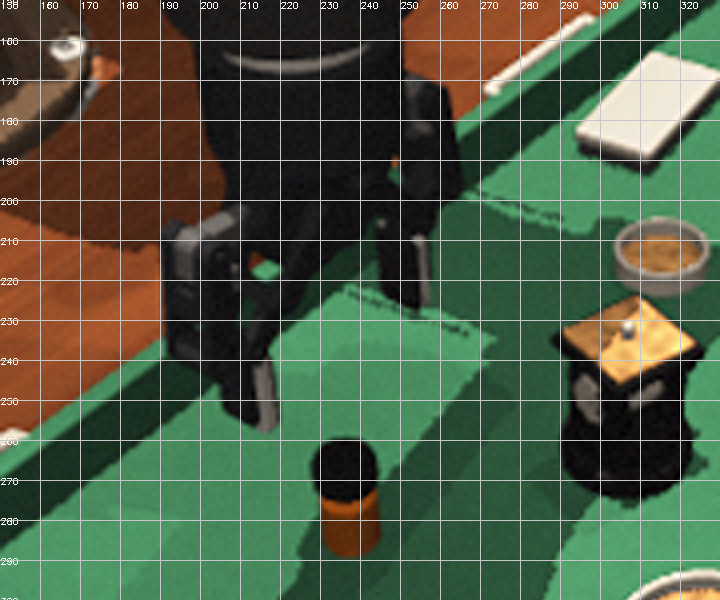

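View pics/t1.png

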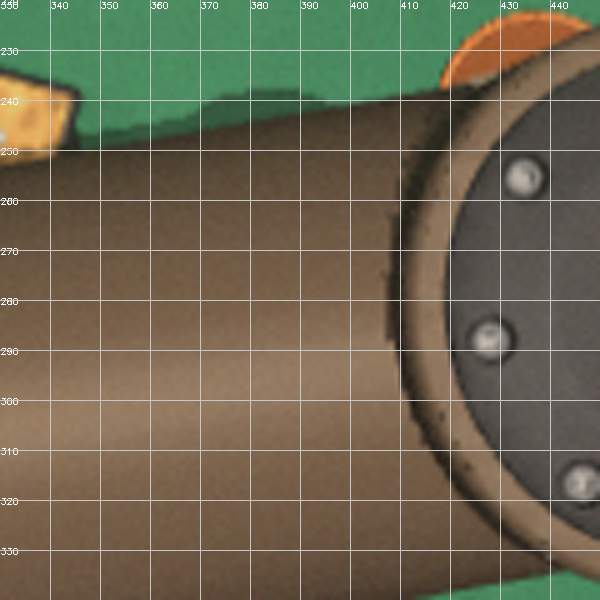

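```bash
python3 - <<'E'
import pickle; from h import *
c=pickle.load(open("scene1.pkl","rb"))
print(proj(c,np.array([[.4631+dx,-.12+s*.0427,z] for s in(-1,1) for dx in(-.011,.011) for z in(.112,.0991)])).round(1))
E
python3 d.py .464,-.12,.022
```

```text
[[210.4 251.2]
 [211.4 257. ]
 [220.6 256.7]
 [221.5 262.5]
 [245.2 223.8]
 [245.8 229.5]
 [255.2 228.6]
 [255.6 234.4]]
t 1.9 pos [ 0.4652 -0.1198  0.1016] F [-0.3 -0.2  0.6] open 0.0855
turn [0.    0.001 0.001]
.464,-.12,.022 -> [ 7.96  0.13 -0.03]
```

Projected fingertips match the picture to 1–2 px with the same small bias as the jars, so the top-view coordinates are good. I'll grasp the small jar.

```bash
python3 -m handwheel '[[2.5,0.1,0,0,0,0,0],[5,0.1,0,0,0,0,0],[7,0.1,0,0,0,0,0],[7.9,0.1,0,0,0,0,0],[7.9,0.1,0,0,0,0,0],[7.9,0.1,0,0,0,0,0.3],[7.9,0.1,0,0,0,0,0.5],[7.9,0.1,0,0,0,0,0.6],[7.9,0.1,0,0,0,0,0.7],[7.9,0.1,0,0,0,0,0.8],[7.9,0.1,0,0,0,0,0.8],[7.9,0.1,0,0,0,0,0.8]]' 40;  python3 d.py .464,-.12,.16
```

```text
time: 3.1
ee_pos: [0.4648, -0.1197, 0.0233]
tool_rot: [[0.002, -1.0, -0.001], [0.001, -0.001, 1.0], [-1.0, -0.002, 0.001]]
contact_force: [-1.9, 1.2, 5.8]
opening: 0.0262
t 3.1 pos [ 0.4648 -0.1197  0.0233] F [-1.9  1.2  5.8] open 0.0262
turn [0.001 0.001 0.002]
.464,-.12,.16 -> [-1.367e+01  5.000e-02 -1.000e-02]
```

```bash
python3 -m handwheel '[[-0.5,0,0,0,0,0,0.9],[-2,0,0,0,0,0,0.9],[-5,0,0,0,0,0,0.9],[-8,0,0,0,0,0,0.9],[-11,0,0,0,0,0,0.9],[-13,0,0,0,0,0,0.9],[-13.7,0,0,0,0,0,0.9],[-13.7,0,0,0,0,0,0.9]]';  python3 d.py .465,.1205,.16; python3 - <<'E'
from workcell import robot
import cv2
from h import *
c=robot.capture("scene"); im=c["color"][:,:,::-1].copy(); cv2.imwrite("pics/s2.png",crop(im,240,220,75,4))
E
```

```text
time: 3.9
ee_pos: [0.4648, -0.1198, 0.1611]
tool_rot: [[0.004, -1.0, -0.001], [0.002, -0.001, 1.0], [-1.0, -0.004, 0.002]]
contact_force: [0.7, 0.8, -0.4]
opening: 0.0261
t 3.9 pos [ 0.4648 -0.1198  0.1611] F [ 0.7  0.8 -0.4] open 0.0261
turn [0.001 0.002 0.004]
.465,.1205,.16 -> [ 0.15 -0.03 24.03]
```

View pics/s2.png

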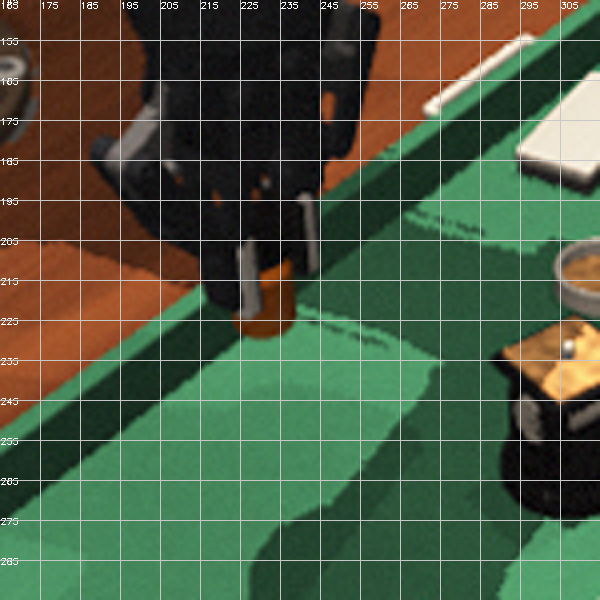

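Jar held upright, with its foot at about (233,227) in the scene view. I'll carry it over the small cup.

```bash
python3 -m handwheel '[[0.1,0,2,0,0,0,0.9],[0.1,0,5.5,0,0,0,0.9],[0.1,0,9.5,0,0,0,0.9],[0.1,0,13.5,0,0,0,0.9],[0.1,0,17.5,0,0,0,0.9],[0.1,0,21,0,0,0,0.9],[0.1,0,23.2,0,0,0,0.9],[0.1,0,24,0,0,0,0.9],[0.1,0,24,0,0,0,0.9],[3,0,24,0,0,0,0.9],[6,0,24,0,0,0,0.9],[6,0,24,0,0,0,0.9]]';  python3 d.py .465,.1205,.16 .465,.1205,.0275; python3 - <<'E'
from workcell import robot
import cv2
from h import *
c=robot.capture("scene"); im=c["color"][:,:,::-1].copy(); cv2.imwrite("pics/s3.png",crop(im,310,190,75,4))
E
```

```text
time: 5.15
ee_pos: [0.4614, 0.1175, 0.0967]
tool_rot: [[-0.004, -1.0, 0.002], [-0.003, 0.002, 1.0], [-1.0, 0.004, -0.003]]
contact_force: [-0.7, -0.3, 0.1]
opening: 0.0258
t 5.15 pos [0.4614 0.1175 0.0967] F [-0.7 -0.3  0.1] open 0.0258
turn [-0.002 -0.003 -0.004]
.465,.1205,.16 -> [-6.33 -0.33  0.28]
.465,.1205,.0275 -> [ 6.92 -0.39  0.31]
```

View pics/s3.png

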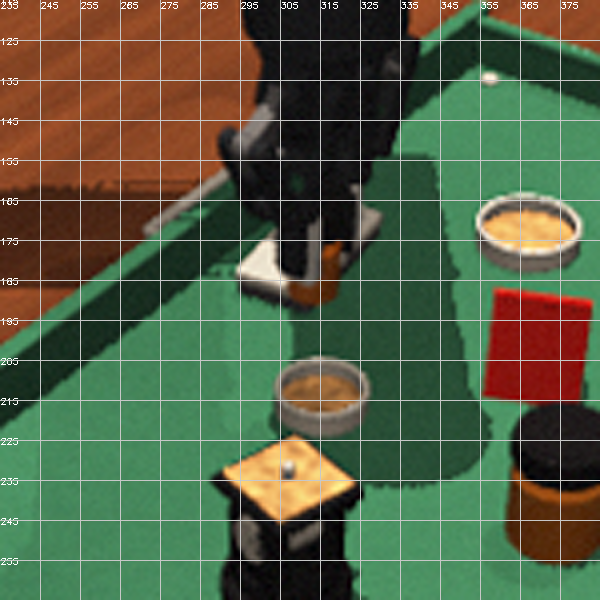

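```bash
python3 -m handwheel '[[2,-0.4,0.3,0,0,0,0.9],[4,-0.4,0.3,0,0,0,0.9],[5.5,-0.4,0.3,0,0,0,0.9],[6.4,-0.4,0.3,0,0,0,0.9],[6.4,-0.4,0.3,0,0,0,0.9]]';  python3 d.py .465,.1205,.0275
```

```text
time: 5.7
ee_pos: [0.4668, 0.1207, 0.0348]
tool_rot: [[-0.002, -1.0, 0.001], [-0.002, 0.001, 1.0], [-1.0, 0.002, -0.002]]
contact_force: [-0.2, -0.9, 0.1]
opening: 0.026
t 5.7 pos [0.4668 0.1207 0.0348] F [-0.2 -0.9  0.1] open 0.026
turn [-0.001 -0.002 -0.002]
.465,.1205,.0275 -> [ 0.73  0.18 -0.02]
```

```bash
python3 -m handwheel '[[0.3,0.1,0,0,0,0,0.9],[0.5,0.1,0,0,0,0,0.9],[0.7,0.1,0,0,0,0,0.9],[0.7,0.1,0,0,0,0,0.9],[0.7,0.1,0,0,0,0,0.9]]';  python3 d.py .465,.1205,.0275; python3 - <<'E'
from workcell import robot
import cv2
from h import *
c=robot.capture("scene"); im=c["color"][:,:,::-1].copy(); cv2.imwrite("pics/s4.png",crop(im,310,200,50,6))
E
```

```text
time: 6.2
ee_pos: [0.4659, 0.1208, 0.028]
tool_rot: [[-0.002, -1.0, 0.001], [-0.002, 0.001, 1.0], [-1.0, 0.002, -0.002]]
contact_force: [0.7, -0.3, -0.5]
opening: 0.026
t 6.2 pos [0.4659 0.1208 0.028 ] F [ 0.7 -0.3 -0.5] open 0.026
turn [-0.001 -0.002 -0.002]
.465,.1205,.0275 -> [ 0.05  0.09 -0.03]
```

View pics/s4.png

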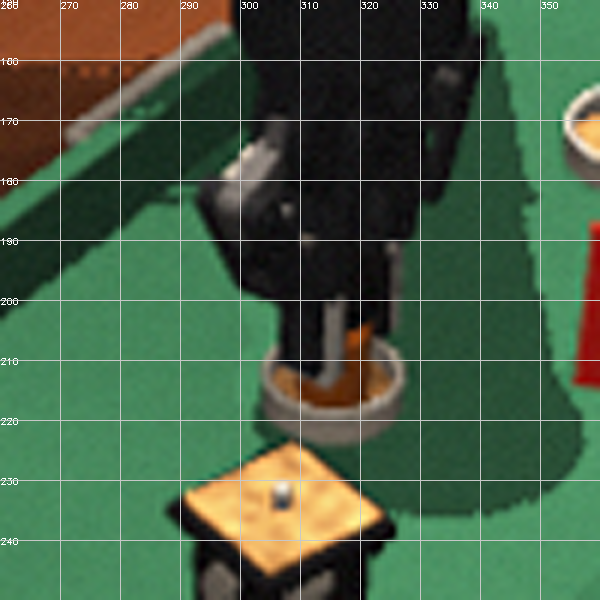

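The jar is inside the cup but the force reading hasn't risen yet. I'll ease it down a little.

```bash
python3 -m handwheel '[[0.1,0,0,0,0,0,0.9],[0.1,0,0,0,0,0,0.9],[0.1,0,0,0,0,0,0.9]]'; python3 -m handwheel '[[0.1,0,0,0,0,0,0.9],[0.1,0,0,0,0,0,0.9]]'
```

```text
time: 6.55
ee_pos: [0.466, 0.1209, 0.0273]
tool_rot: [[-0.002, -1.0, 0.001], [-0.002, 0.001, 1.0], [-1.0, 0.002, -0.002]]
contact_force: [-1.6, -0.5, 4.8]
opening: 0.0259
time: 6.75
ee_pos: [0.4661, 0.1209, 0.0272]
tool_rot: [[-0.001, -1.0, 0.0], [-0.002, 0.0, 1.0], [-1.0, 0.001, -0.002]]
contact_force: [-4.9, -0.0, 14.5]
opening: 0.0259
```

Contact reads 14 N, so the jar is seated. I'll release it. The fingers swing back and up as they open.

```bash
python3 -m handwheel '[[0,0,0,0,0,0,0.65],[0,0,0,0,0,0,0.5],[0,0,0,0,0,0,0.3],[0,0,0,0,0,0,0],[0,0,0,0,0,0,0],[0,0,0,0,0,0,0],[-2,0,0,0,0,0,0],[-5,0,0,0,0,0,0],[-9,0,0,0,0,0,0],[-12,0,0,0,0,0,0],[-12,0,0,0,0,0,0]]';  python3 d.py .6237,.3066,.15 ; python3 - <<'E'
from workcell import robot
import cv2
from h import *
c=robot.capture("scene"); im=c["color"][:,:,::-1].copy(); cv2.imwrite("pics/s5.png",crop(im,310,200,50,6))
E
```

```text
time: 7.85
ee_pos: [0.4686, 0.1225, 0.1515]
tool_rot: [[0.005, -1.0, -0.0], [0.002, -0.0, 1.0], [-1.0, -0.005, 0.002]]
contact_force: [0.6, 0.4, -0.2]
opening: 0.0857
t 7.85 pos [0.4686 0.1225 0.1515] F [ 0.6  0.4 -0.2] open 0.0857
turn [0.    0.002 0.005]
.6237,.3066,.15 -> [  0.27 -15.52  18.4 ]
```

View pics/s5.png

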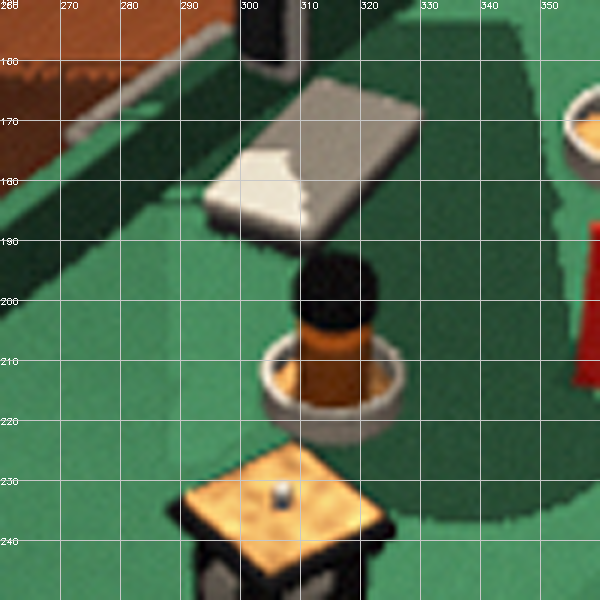

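The small jar stands upright in its cup, around (315,205). Next is the medium jar.

```bash
python3 -m handwheel '[[0.1,-3.1,3.7,0,0,0,0],[0.1,-6.2,7.4,0,0,0,0],[0.1,-9.3,11,0,0,0,0],[0.1,-12.4,14.7,0,0,0,0],[0.1,-15,17.8,0,0,0,0],[0.1,-15.5,18.4,0,0,0,0],[0.1,-15.5,18.4,0,0,0,0],[4,-15.5,18.4,0,0,0,0],[4,-15.5,18.4,0,0,0,0]]';  python3 d.py .6237,.3066,.025; python3 - <<'E'
from workcell import robot
import cv2
from h import *
c=robot.capture("scene"); im=c["color"][:,:,::-1].copy(); cv2.imwrite("pics/s6.png",crop(im,420,170,60,5))
E
```

```text
time: 8.8
ee_pos: [0.6187, 0.3031, 0.1045]
tool_rot: [[-0.006, -1.0, 0.002], [-0.004, 0.002, 1.0], [-1.0, 0.006, -0.004]]
contact_force: [0.3, -0.4, -1.7]
opening: 0.0855
t 8.8 pos [0.6187 0.3031 0.1045] F [ 0.3 -0.4 -1.7] open 0.0855
turn [-0.002 -0.004 -0.006]
.6237,.3066,.025 -> [ 7.95 -0.54  0.39]
```

View pics/s6.png

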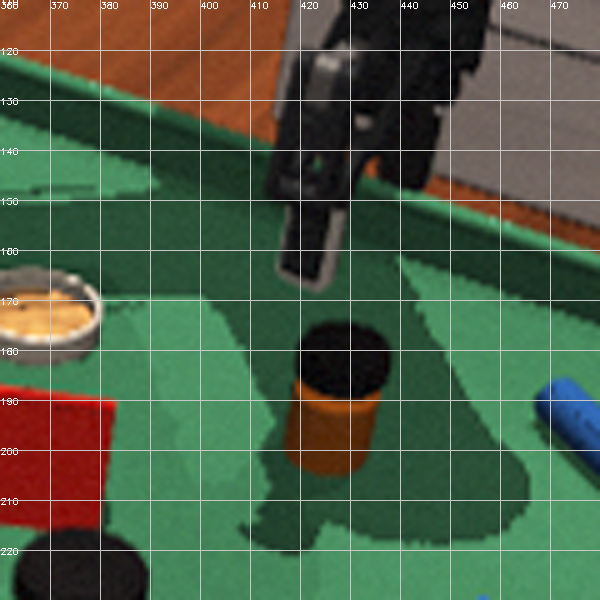

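```bash
python3 -m handwheel '[[0.5,-0.5,0.4,0,0,0,0],[2.5,-0.5,0.4,0,0,0,0],[5,-0.5,0.4,0,0,0,0],[7,-0.5,0.4,0,0,0,0],[7.9,-0.5,0.4,0,0,0,0],[7.9,-0.5,0.4,0,0,0,0],[7.9,-0.5,0.4,0,0,0,0]]'; python3 d.py .6237,.3066,.025
```

```text
time: 9.55
ee_pos: [0.6257, 0.3078, 0.0296]
tool_rot: [[-0.001, -1.0, 0.001], [-0.002, 0.001, 1.0], [-1.0, 0.001, -0.002]]
contact_force: [-0.5, 0.8, 0.2]
opening: 0.0853
t 9.55 pos [0.6257 0.3078 0.0296] F [-0.5  0.8  0.2] open 0.0853
turn [-0.001 -0.002 -0.001]
.6237,.3066,.025 -> [ 0.46  0.2  -0.12]
```

```bash
python3 -m handwheel '[[0.4,0.2,-0.1,0,0,0,0],[0.4,0.2,-0.1,0,0,0,0],[0.4,0.2,-0.1,0,0,0,0.3],[0.4,0.2,-0.1,0,0,0,0.45],[0.4,0.2,-0.1,0,0,0,0.55],[0.4,0.2,-0.1,0,0,0,0.65],[0.4,0.2,-0.1,0,0,0,0.75],[0.4,0.2,-0.1,0,0,0,0.8],[0.4,0.2,-0.1,0,0,0,0.8]]'; python3 d.py .6237,.3066,.16
```

```text
time: 10.45
ee_pos: [0.6239, 0.307, 0.026]
tool_rot: [[-0.001, -1.0, 0.001], [-0.002, 0.001, 1.0], [-1.0, 0.001, -0.002]]
contact_force: [-0.2, 0.1, 3.6]
opening: 0.0369
t 10.45 pos [0.6239 0.307  0.026 ] F [-0.2  0.1  3.6] open 0.0369
turn [-0.001 -0.002 -0.001]
.6237,.3066,.16 -> [-13.4    0.03  -0.06]
```

```bash
python3 -m handwheel '[[-0.5,0,0,0,0,0,0.8],[-2,0,0,0,0,0,0.8],[-4,0,0,0,0,0,0.8],[-7,0,0,0,0,0,0.8],[-9.5,0,0,0,0,0,0.8],[-10,0,0,0,0,0,0.8],[-10,0,0,0,0,0,0.8]]'; python3 d.py .4749,.3136,.125; python3 - <<'E'
from workcell import robot
import cv2
from h import *
c=robot.capture("scene"); im=c["color"][:,:,::-1].copy(); cv2.imwrite("pics/s7.png",crop(im,420,160,60,5))
E
```

```text
time: 11.15
ee_pos: [0.6244, 0.3076, 0.1279]
tool_rot: [[0.001, -1.0, 0.001], [0.0, 0.001, 1.0], [-1.0, -0.001, 0.0]]
contact_force: [0.2, -0.0, 0.4]
opening: 0.037
t 11.15 pos [0.6244 0.3076 0.1279] F [ 0.2 -0.   0.4] open 0.037
turn [-0.001  0.     0.001]
.4749,.3136,.125 -> [ 0.27 14.96  0.59]
```

View pics/s7.png

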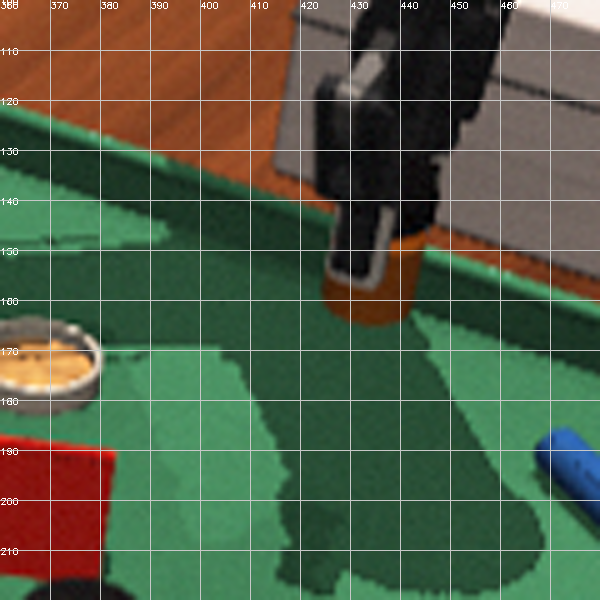

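The medium jar is held upright. I'll carry it to the medium cup.

```bash
python3 -m handwheel '[[0,2,0.1,0,0,0,0.8],[0,5,0.2,0,0,0,0.8],[0,8.5,0.3,0,0,0,0.8],[0,12,0.5,0,0,0,0.8],[0,14.2,0.6,0,0,0,0.8],[0,15,0.6,0,0,0,0.8],[0,15,0.6,0,0,0,0.8],[2.5,15,0.6,0,0,0,0.8],[5,15,0.6,0,0,0,0.8],[6,15,0.6,0,0,0,0.8],[6,15,0.6,0,0,0,0.8]]'; python3 d.py .4749,.3136,.030; python3 - <<'E'
from workcell import robot
import cv2
from h import *
c=robot.capture("scene"); im=c["color"][:,:,::-1].copy(); cv2.imwrite("pics/s8.png",crop(im,370,150,60,5))
E
```

```text
time: 12.3
ee_pos: [0.4737, 0.3122, 0.0645]
tool_rot: [[-0.003, -1.0, 0.002], [-0.004, 0.002, 1.0], [-1.0, 0.003, -0.004]]
contact_force: [-0.4, -0.5, -0.6]
opening: 0.0371
t 12.3 pos [0.4737 0.3122 0.0645] F [-0.4 -0.5 -0.6] open 0.0371
turn [-0.002 -0.004 -0.003]
.4749,.3136,.030 -> [ 3.45 -0.13  0.16]
```

View pics/s8.png

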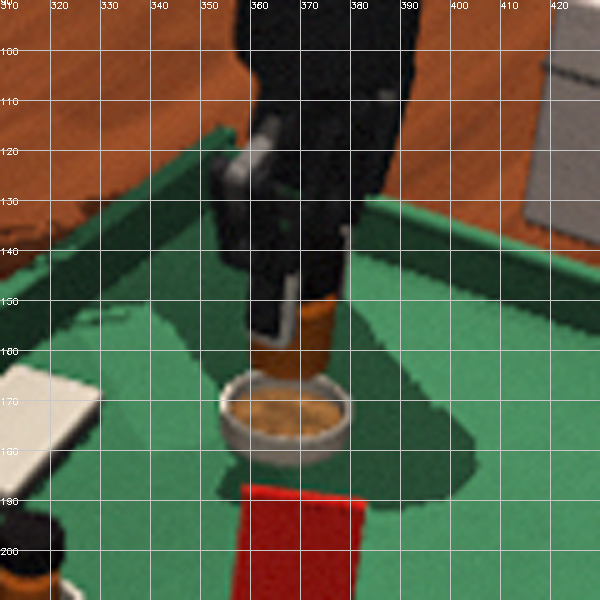

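```bash
python3 -m handwheel '[[0.8,-0.1,0.1,0,0,0,0.8],[1.6,-0.1,0.1,0,0,0,0.8],[2.3,-0.1,0.1,0,0,0,0.8],[2.8,-0.1,0.1,0,0,0,0.8],[3.2,-0.1,0.1,0,0,0,0.8],[3.4,-0.1,0.1,0,0,0,0.8],[3.4,-0.1,0.1,0,0,0,0.8]]';python3 -m handwheel '[[0.1,0,0,0,0,0,0.8],[0.1,0,0,0,0,0,0.8],[0.1,0,0,0,0,0,0.8]]'; python3 d.py .4749,.3136,.030
```

```text
time: 13.05
ee_pos: [0.4751, 0.3137, 0.0316]
tool_rot: [[-0.002, -1.0, 0.001], [-0.003, 0.001, 1.0], [-1.0, 0.002, -0.003]]
contact_force: [-1.0, -0.5, -0.5]
opening: 0.0373
time: 13.35
ee_pos: [0.4752, 0.3138, 0.0308]
tool_rot: [[-0.002, -1.0, 0.001], [-0.003, 0.001, 1.0], [-1.0, 0.002, -0.003]]
contact_force: [-0.6, -0.3, -0.6]
opening: 0.0371
t 13.35 pos [0.4752 0.3138 0.0308] F [-0.6 -0.3 -0.6] open 0.0371
turn [-0.001 -0.003 -0.002]
.4749,.3136,.030 -> [ 0.08  0.03 -0.02]
```

```bash
python3 -m handwheel '[[0.1,0,0,0,0,0,0.8],[0.1,0,0,0,0,0,0.8]]';python3 -m handwheel '[[0.1,0,0,0,0,0,0.8],[0.1,0,0,0,0,0,0.8]]'
```

```text
time: 13.55
ee_pos: [0.4753, 0.314, 0.03]
tool_rot: [[-0.001, -1.0, 0.001], [-0.003, 0.001, 1.0], [-1.0, 0.001, -0.003]]
contact_force: [0.7, -0.5, 0.3]
opening: 0.037
time: 13.75
ee_pos: [0.4754, 0.3139, 0.0299]
tool_rot: [[-0.001, -1.0, 0.001], [-0.003, 0.001, 1.0], [-1.0, 0.001, -0.003]]
contact_force: [-3.1, -2.0, 9.2]
opening: 0.0371
```

Contact reads 9 N. I'll release the jar and lift away.

```bash
python3 -m handwheel '[[0,0,0,0,0,0,0.55],[0,0,0,0,0,0,0.4],[0,0,0,0,0,0,0.2],[0,0,0,0,0,0,0],[0,0,0,0,0,0,0],[0,0,0,0,0,0,0],[-2,0,0,0,0,0,0],[-5,0,0,0,0,0,0],[-9,0,0,0,0,0,0],[-12,0,0,0,0,0,0],[-12,0,0,0,0,0,0]]';  python3 d.py .6103,.1071,.15 ; python3 - <<'E'
from workcell import robot
import cv2
from h import *
c=robot.capture("scene"); im=c["color"][:,:,::-1].copy(); cv2.imwrite("pics/s9.png",crop(im,370,170,60,5))
E
```

```text
time: 14.85
ee_pos: [0.4774, 0.3161, 0.1547]
tool_rot: [[0.005, -1.0, 0.0], [0.003, 0.0, 1.0], [-1.0, -0.005, 0.003]]
contact_force: [-0.2, 0.5, -0.1]
opening: 0.0853
t 14.85 pos [0.4774 0.3161 0.1547] F [-0.2  0.5 -0.1] open 0.0853
turn [-0.     0.003  0.005]
.6103,.1071,.15 -> [  0.47 -13.29 -20.9 ]
```

View pics/s9.png

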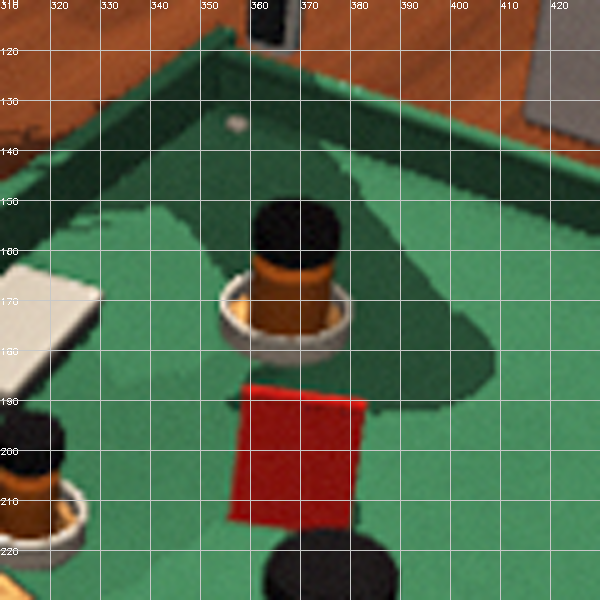

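The medium jar is upright in its cup, around (367,165). Next is the large jar.

```bash
python3 -m handwheel '[[0,-2.6,-4.2,0,0,0,0],[0,-5.2,-8.4,0,0,0,0],[0,-8,-12.5,0,0,0,0],[0,-10.6,-16.7,0,0,0,0],[0,-12.8,-20.2,0,0,0,0],[0,-13.3,-20.9,0,0,0,0],[0,-13.3,-20.9,0,0,0,0],[0,-13.3,-20.9,0,0,0,0],[3,-13.3,-20.9,0,0,0,0],[4,-13.3,-20.9,0,0,0,0],[4,-13.3,-20.9,0,0,0,0]]';  python3 d.py .6103,.1071,.030; python3 - <<'E'
from workcell import robot
import cv2
from h import *
c=robot.capture("scene"); im=c["color"][:,:,::-1].copy(); cv2.imwrite("pics/s10.png",crop(im,370,220,60,5))
E
```

```text
time: 16.0
ee_pos: [0.6075, 0.1068, 0.1105]
tool_rot: [[-0.001, -1.0, -0.001], [-0.0, -0.001, 1.0], [-1.0, 0.001, -0.0]]
contact_force: [-0.2, 0.7, -0.5]
opening: 0.0856
t 16.0 pos [0.6075 0.1068 0.1105] F [-0.2  0.7 -0.5] open 0.0856
turn [ 0.001 -0.    -0.001]
.6103,.1071,.030 -> [ 8.05 -0.29  0.04]
```

View pics/s10.png

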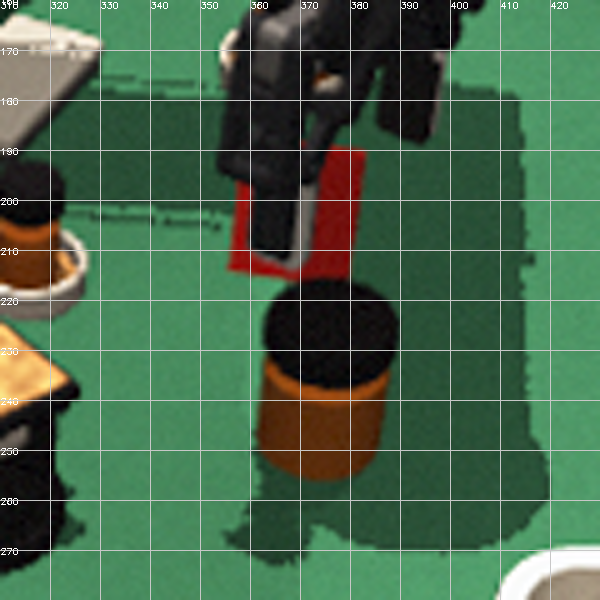

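```bash
python3 -m handwheel '[[1,-0.3,0,0,0,0,0],[3,-0.3,0,0,0,0,0],[5.5,-0.3,0,0,0,0,0],[7.2,-0.3,0,0,0,0,0],[8,-0.3,0,0,0,0,0],[8,-0.3,0,0,0,0,0],[8,-0.3,0,0,0,0,0]]'; python3 d.py .6103,.1071,.028
```

```text
time: 16.75
ee_pos: [0.6123, 0.1073, 0.0327]
tool_rot: [[0.002, -1.0, -0.001], [0.0, -0.001, 1.0], [-1.0, -0.002, 0.0]]
contact_force: [0.8, 0.1, -0.3]
opening: 0.0853
t 16.75 pos [0.6123 0.1073 0.0327] F [ 0.8  0.1 -0.3] open 0.0853
turn [0.001 0.    0.002]
.6103,.1071,.028 -> [ 0.47  0.2  -0.02]
```

```bash
python3 -m handwheel '[[0.4,0.2,0,0,0,0,0],[0.4,0.2,0,0,0,0,0],[0.4,0.2,0,0,0,0,0.2],[0.4,0.2,0,0,0,0,0.35],[0.4,0.2,0,0,0,0,0.45],[0.4,0.2,0,0,0,0,0.55],[0.4,0.2,0,0,0,0,0.65],[0.4,0.2,0,0,0,0,0.7],[0.4,0.2,0,0,0,0,0.7]]' 50; python3 d.py .6103,.1071,.15
```

```text
time: 17.65
ee_pos: [0.6105, 0.1074, 0.0292]
tool_rot: [[0.002, -1.0, -0.002], [0.001, -0.002, 1.0], [-1.0, -0.002, 0.001]]
contact_force: [-2.1, -0.3, 4.9]
opening: 0.048
t 17.65 pos [0.6105 0.1074 0.0292] F [-2.1 -0.3  4.9] open 0.048
turn [0.002 0.001 0.002]
.6103,.1071,.15 -> [-1.208e+01 -1.000e-02 -2.000e-02]
```

```bash
python3 -m handwheel '[[-0.5,0,0,0,0,0,0.75],[-2,0,0,0,0,0,0.75],[-5,0,0,0,0,0,0.75],[-8,0,0,0,0,0,0.75],[-11,0,0,0,0,0,0.75],[-12.5,0,0,0,0,0,0.75],[-13,0,0,0,0,0,0.75],[-13,0,0,0,0,0,0.75]]'; python3 d.py .6368,-.3039,.155; python3 - <<'E'
from workcell import robot
import cv2
from h import *
c=robot.capture("scene"); im=c["color"][:,:,::-1].copy(); cv2.imwrite("pics/s11.png",crop(im,370,200,75,4))
E
```

```text
time: 18.45
ee_pos: [0.6102, 0.1073, 0.1594]
tool_rot: [[0.003, -1.0, -0.001], [0.001, -0.001, 1.0], [-1.0, -0.003, 0.001]]
contact_force: [0.4, 0.5, -2.4]
opening: 0.0479
t 18.45 pos [0.6102 0.1073 0.1594] F [ 0.4  0.5 -2.4] open 0.0479
turn [0.001 0.001 0.003]
.6368,-.3039,.155 -> [  0.4   -2.61 -41.13]
```

View pics/s11.png

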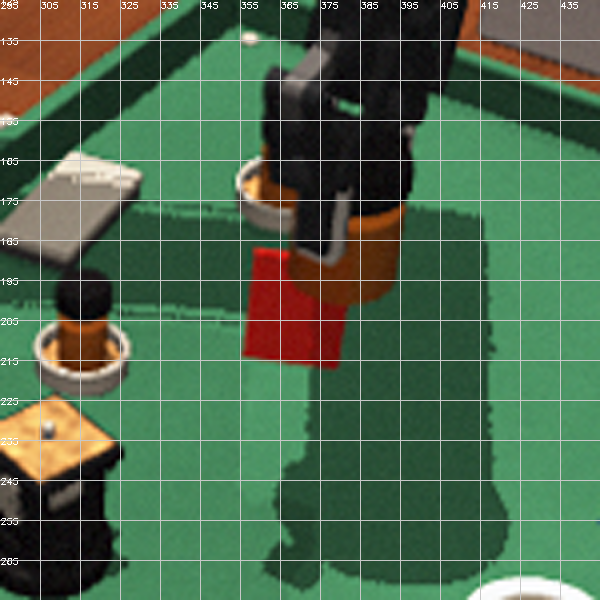

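The large jar is held upright. I'll move it most of the way to the large cup, then check clearance to the press.

```bash
python3 -m handwheel '[[0,0,-1.5,0,0,0,0.75],[0,0,-4.5,0,0,0,0.75],[0,0,-8,0,0,0,0.75],[0,-0.3,-12,0,0,0,0.75],[0,-0.6,-16,0,0,0,0.75],[0,-0.9,-20,0,0,0,0.75],[0,-1.2,-24,0,0,0,0.75],[0,-1.5,-27.5,0,0,0,0.75],[0,-1.8,-30.5,0,0,0,0.75],[0,-2,-32.5,0,0,0,0.75],[0,-2,-33,0,0,0,0.75],[0,-2,-33,0,0,0,0.75]]'; python3 d.py .6368,-.3039,.155; python3 - <<'E'
from workcell import robot
import cv2,numpy as np
from h import *
c=robot.capture("scene"); a=c["color"][:,:,::-1].copy(); c=robot.capture("top"); b=c["color"][:,:,::-1].copy()
cv2.imwrite("pics/s12.png",np.hstack([a[:,100:500],b[:,240:640]]))
E
```

```text
time: 19.7
ee_pos: [0.629, -0.2239, 0.1566]
tool_rot: [[-0.001, -1.0, 0.001], [0.001, 0.001, 1.0], [-1.0, 0.001, 0.001]]
contact_force: [-0.6, 0.7, -2.4]
opening: 0.0481
t 19.7 pos [ 0.629  -0.2239  0.1566] F [-0.6  0.7 -2.4] open 0.0481
turn [-0.001  0.001 -0.001]
.6368,-.3039,.155 -> [ 0.15 -0.79 -8.  ]
```

View pics/s12.png

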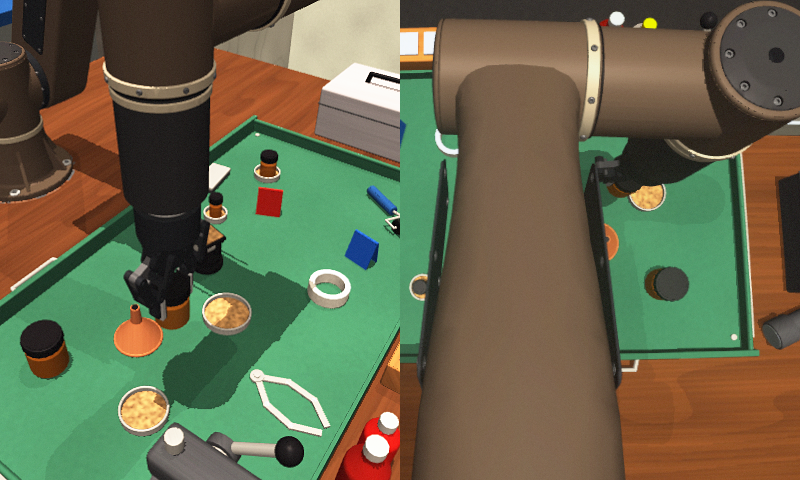

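```bash
python3 - <<'E'
import pickle; from h import *
c=pickle.load(open("top0.pkl","rb"));s=pickle.load(open("scene0.pkl","rb"))
for u,v,z in [(500,152,.02),(550,152,.02),(500,80,.02),(528,145,.06),(520,125,.15),(548,110,.24),(525,115,.24),(575,110,.24)]: print(u,v,z,atz(c,u,v,z).round(3))
for u,v,z in [(272,440,.24),(250,455,.24),(250,455,.2),(315,445,.24),(388,450,.24)]: print("s",u,v,z,atz(s,u,v,z).round(3))
E
python3 - <<'E'
import cv2
im=cv2.imread("pics/top0.png")[0:170,440:620]; cv2.imwrite("pics/press.png",cv2.resize(im,None,fx=3.3,fy=3.3))
E
```

```text
500 152 0.02 [ 0.714 -0.334]
550 152 0.02 [ 0.713 -0.431]
500 80 0.02 [ 0.858 -0.343]
528 145 0.06 [ 0.716 -0.372]
520 125 0.15 [ 0.724 -0.324]
548 110 0.24 [ 0.717 -0.332]
525 115 0.24 [ 0.709 -0.296]
575 110 0.24 [ 0.717 -0.373]
s 272 440 0.24 [ 0.775 -0.405]
s 250 455 0.24 [ 0.768 -0.427]
s 250 455 0.2 [ 0.753 -0.413]
s 315 445 0.24 [ 0.808 -0.387]
s 388 450 0.24 [ 0.862 -0.354]
```

View pics/press.png

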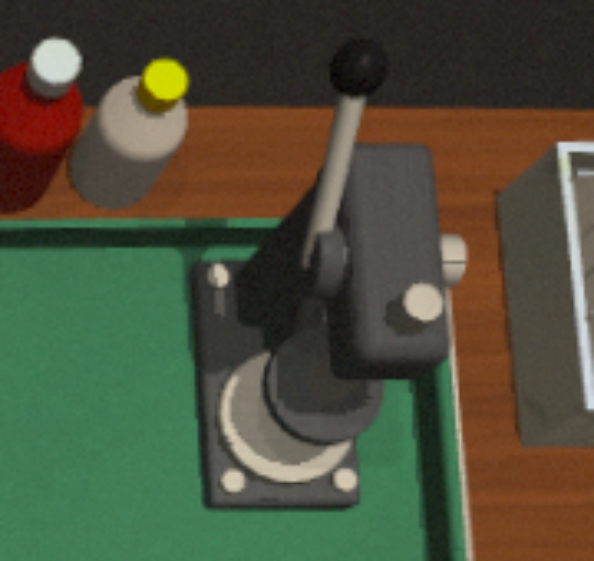

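```bash
python3 - <<'E'
import pickle; from h import *
s=pickle.load(open("scene0.pkl","rb"))
for z in (.156,.25,.3,.35,.4,.45,.5): print(z,proj(s,[.629,-.224,z]).round(0))
E
```

```text
0.156 [[273. 305.]]
0.25 [[270. 253.]]
0.3 [[268. 221.]]
0.35 [[266. 185.]]
0.4 [[264. 144.]]
0.45 [[262.  98.]]
0.5 [[259.  45.]]
```

The press is at x ≥ 0.714 and y ≤ -0.33, about 85 mm from the cup axis. The wrist sleeve is about 47 mm in radius, so it clears. I'll continue.

```bash
python3 -m handwheel '[[0,-0.2,-2.5,0,0,0,0.75],[0,-0.4,-5,0,0,0,0.75],[0,-0.6,-7.2,0,0,0,0.75],[0,-0.8,-8,0,0,0,0.75],[0,-0.8,-8,0,0,0,0.75],[2.5,-0.8,-8,0,0,0,0.75],[5,-0.8,-8,0,0,0,0.75],[7.5,-0.8,-8,0,0,0,0.75],[9,-0.8,-8,0,0,0,0.75],[9,-0.8,-8,0,0,0,0.75],[9,-0.8,-8,0,0,0,0.75]]'; python3 d.py .6368,-.3039,.0332; python3 - <<'E'
from workcell import robot
import cv2,numpy as np
from h import *
c=robot.capture("scene"); a=c["color"][:,:,::-1].copy(); cv2.imwrite("pics/s13.png",crop(a,245,385,75,4))
E
```

```text
time: 20.9
ee_pos: [0.6381, -0.302, 0.068]
tool_rot: [[0.0, -1.0, -0.002], [0.0, -0.002, 1.0], [-1.0, -0.0, 0.0]]
contact_force: [-0.1, -0.2, -0.7]
opening: 0.0481
t 20.9 pos [ 0.6381 -0.302   0.068 ] F [-0.1 -0.2 -0.7] open 0.0481
turn [0.002 0.    0.   ]
.6368,-.3039,.0332 -> [ 3.48  0.13 -0.19]
```

View pics/s13.png

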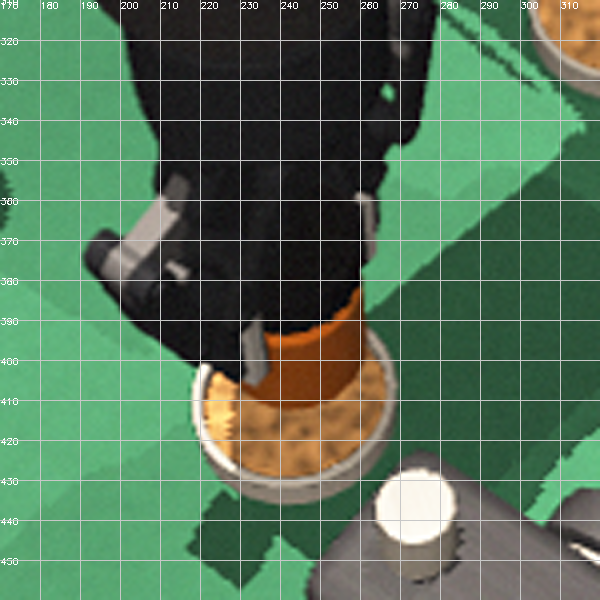

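```bash
python3 -m handwheel '[[0.8,0.1,-0.2,0,0,0,0.75],[1.6,0.1,-0.2,0,0,0,0.75],[2.3,0.1,-0.2,0,0,0,0.75],[2.8,0.1,-0.2,0,0,0,0.75],[3.2,0.1,-0.2,0,0,0,0.75],[3.4,0.1,-0.2,0,0,0,0.75],[3.4,0.1,-0.2,0,0,0,0.75]]';python3 -m handwheel '[[0.1,0,0,0,0,0,0.75],[0.1,0,0,0,0,0,0.75],[0.1,0,0,0,0,0,0.75]]'; python3 d.py .6368,-.3039,.0332
```

```text
time: 21.65
ee_pos: [0.6375, -0.3043, 0.0343]
tool_rot: [[0.001, -1.0, -0.002], [0.0, -0.002, 1.0], [-1.0, -0.001, 0.0]]
contact_force: [-0.7, -0.1, -1.8]
opening: 0.0479
time: 21.95
ee_pos: [0.6375, -0.3043, 0.0335]
tool_rot: [[0.001, -1.0, -0.002], [0.0, -0.002, 1.0], [-1.0, -0.001, 0.0]]
contact_force: [-0.1, 0.9, -1.4]
opening: 0.0479
t 21.95 pos [ 0.6375 -0.3043  0.0335] F [-0.1  0.9 -1.4] open 0.0479
turn [0.002 0.    0.001]
.6368,-.3039,.0332 -> [0.03 0.07 0.04]
```

```bash
python3 -m handwheel '[[0.1,0,0,0,0,0,0.75],[0.1,0,0,0,0,0,0.75]]';python3 -m handwheel '[[0.1,0,0,0,0,0,0.75],[0.1,0,0,0,0,0,0.75]]'
```

```text
time: 22.15
ee_pos: [0.6377, -0.3043, 0.0333]
tool_rot: [[0.002, -1.0, -0.002], [-0.0, -0.002, 1.0], [-1.0, -0.002, -0.0]]
contact_force: [-1.8, 1.8, 3.8]
opening: 0.0483
time: 22.35
ee_pos: [0.6377, -0.3043, 0.0333]
tool_rot: [[0.002, -1.0, -0.002], [-0.0, -0.002, 1.0], [-1.0, -0.002, -0.0]]
contact_force: [-3.5, 2.2, 6.1]
opening: 0.0479
```

```bash
python3 -m handwheel '[[0,0,0,0,0,0,0.4],[0,0,0,0,0,0,0.3],[0,0,0,0,0,0,0.15],[0,0,0,0,0,0,0],[0,0,0,0,0,0,0],[0,0,0,0,0,0,0],[-2,0,0,0,0,0,0],[-5,0,0,0,0,0,0],[-9,0,0,0,0,0,0],[-12,0,0,0,0,0,0],[-12,0,0,0,0,0,0]]';  python3 d.py .4638,-.3228,.15 ; python3 - <<'E'
from workcell import robot
import cv2
from h import *
c=robot.capture("scene"); im=c["color"][:,:,::-1].copy(); cv2.imwrite("pics/s14.png",crop(im,245,385,75,4))
E
```

```text
time: 23.45
ee_pos: [0.6401, -0.3053, 0.1592]
tool_rot: [[0.01, -1.0, -0.003], [-0.003, -0.003, 1.0], [-1.0, -0.01, -0.003]]
contact_force: [1.4, -0.7, 0.2]
opening: 0.0849
t 23.45 pos [ 0.6401 -0.3053  0.1592] F [ 1.4 -0.7  0.2] open 0.0849
turn [ 0.003 -0.003  0.01 ]
.4638,-.3228,.15 -> [ 0.74 17.64 -1.69]
```

View pics/s14.png

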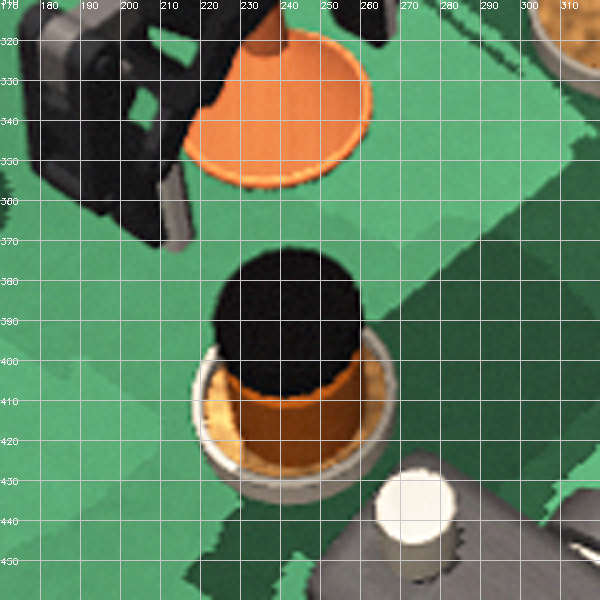

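The large jar is upright and centred in its cup at about (240,415). Next is the largest jar.

```bash
python3 -m handwheel '[[0,2.5,-0.2,0,0,0,0],[0,6,-0.6,0,0,0,0],[0,10,-1,0,0,0,0],[0,14,-1.3,0,0,0,0],[0,16.8,-1.6,0,0,0,0],[0,17.6,-1.7,0,0,0,0],[0,17.6,-1.7,0,0,0,0],[0,17.6,-1.7,0,0,0,0],[3,17.6,-1.7,0,0,0,0],[3,17.6,-1.7,0,0,0,0]]';  python3 d.py .4638,-.3228,.105 ; python3 - <<'E'
from workcell import robot
import cv2
from h import *
c=robot.capture("scene"); im=c["color"][:,:,::-1].copy(); cv2.imwrite("pics/s15.png",crop(im,150,325,75,4))
E
```

```text
time: 24.5
ee_pos: [0.4622, -0.3211, 0.1217]
tool_rot: [[0.002, -1.0, -0.002], [0.001, -0.002, 1.0], [-1.0, -0.002, 0.001]]
contact_force: [-0.7, 0.1, -1.1]
opening: 0.0859
t 24.5 pos [ 0.4622 -0.3211  0.1217] F [-0.7  0.1 -1.1] open 0.0859
turn [0.002 0.001 0.002]
.4638,-.3228,.105 -> [ 1.67 -0.16 -0.17]
```

View pics/s15.png

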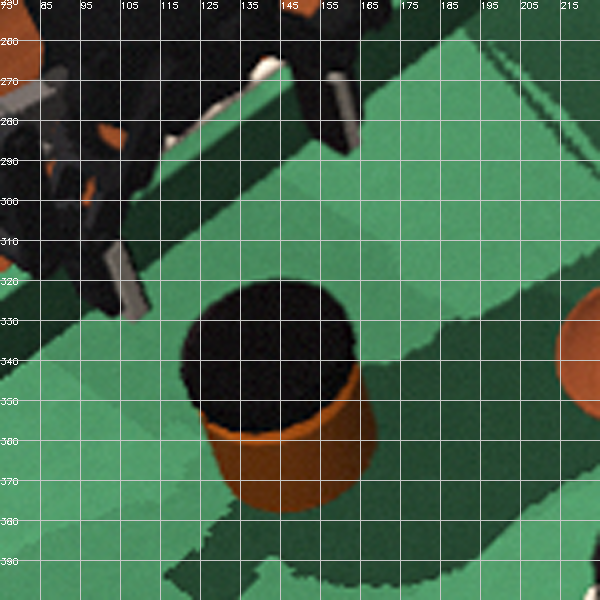

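```bash
python3 -m handwheel '[[1,-0.2,-0.2,0,0,0,0],[3,-0.2,-0.2,0,0,0,0],[4.2,-0.2,-0.2,0,0,0,0],[4.2,-0.2,-0.2,0,0,0,0],[4.2,-0.2,-0.2,0,0,0,0]]';  python3 d.py .4638,-.3228,.03 ; python3 - <<'E'
from workcell import robot
import cv2,numpy as np
from h import *
c=robot.capture("scene"); im=c["color"][:,:,::-1].copy(); cv2.imwrite("pics/s16.png",crop(im,150,325,50,6))
p=robot.get_obs()["ee_pos"]
print(proj(c,np.array([[p[0]+.011,p[1]+s*.0427,p[2]+.013] for s in(-1,1)])).round(1))
E
```

```text
time: 25.05
ee_pos: [0.4652, -0.3238, 0.0815]
tool_rot: [[0.003, -1.0, -0.003], [-0.001, -0.003, 1.0], [-1.0, -0.003, -0.001]]
contact_force: [0.8, 0.2, 1.6]
opening: 0.0855
t 25.05 pos [ 0.4652 -0.3238  0.0815] F [0.8 0.2 1.6] open 0.0855
turn [ 0.003 -0.001  0.003]
.4638,-.3228,.03 -> [5.15 0.16 0.1 ]
[[121.  349.5]
 [167.8 310.7]]
```

View pics/s16.png

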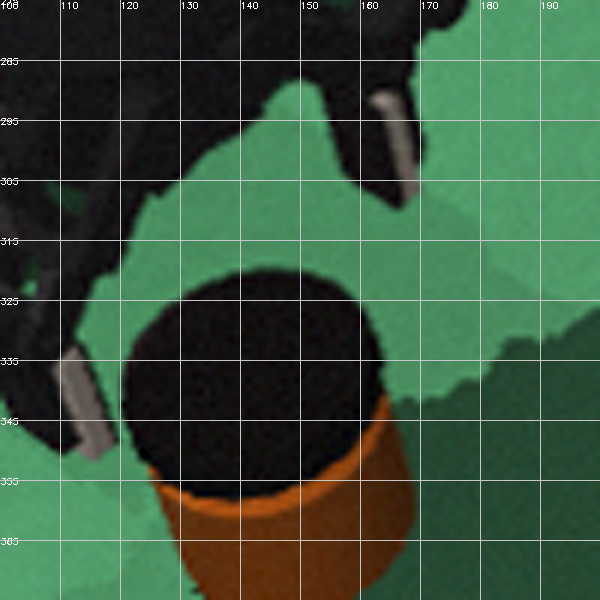

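```bash
python3 - <<'E'
import pickle; from h import *
s=pickle.load(open("scene0.pkl","rb"));a=np.linspace(0,2*np.pi,400)
def pr(x,y):
    q=proj(s,np.stack([x+.03*np.cos(a),y+.03*np.sin(a),0*a+.072],1)); return q.min(0).round(1),q[:,0].max().round(1)
for d in [(0,0),(0,-.002),(0,-.004),(-.002,0),(-.002,-.002)]: print(d,pr(.4638+d[0],-.3228+d[1]))
E
```

```text
(0, 0) (array([121.6, 318.9]), np.float64(164.1))
(0, -0.002) (array([120.5, 319.8]), np.float64(163.1))
(0, -0.004) (array([119.3, 320.6]), np.float64(162.1))
(-0.002, 0) (array([120.7, 318.3]), np.float64(163.2))
(-0.002, -0.002) (array([119.5, 319.2]), np.float64(162.2))
```

The jar and fingers agree to about 1 mm, so I'll descend without a y shift.

```bash
python3 -m handwheel '[[1.5,0.1,0,0,0,0,0],[3,0.1,0,0,0,0,0],[4.2,0.1,0,0,0,0,0],[5,0.1,0,0,0,0,0],[5,0.1,0,0,0,0,0],[5,0.1,0,0,0,0,0]]'; python3 d.py .4638,-.3232,.030
```

```text
time: 25.7
ee_pos: [0.465, -0.324, 0.0323]
tool_rot: [[0.004, -1.0, -0.003], [-0.001, -0.003, 1.0], [-1.0, -0.004, -0.001]]
contact_force: [0.1, -0.1, 0.2]
opening: 0.0856
t 25.7 pos [ 0.465  -0.324   0.0323] F [ 0.1 -0.1  0.2] open 0.0856
turn [ 0.003 -0.001  0.004]
.4638,-.3232,.030 -> [0.23 0.12 0.08]
```

```bash
python3 -m handwheel '[[0.2,0.1,0.1,0,0,0,0],[0.2,0.1,0.1,0,0,0,0],[0.2,0.1,0.1,0,0,0,0.15],[0.2,0.1,0.1,0,0,0,0.25],[0.2,0.1,0.1,0,0,0,0.35],[0.2,0.1,0.1,0,0,0,0.45],[0.2,0.1,0.1,0,0,0,0.55],[0.2,0.1,0.1,0,0,0,0.6],[0.2,0.1,0.1,0,0,0,0.6],[0.2,0.1,0.1,0,0,0,0.6]]' 60; python3 d.py .4638,-.3228,.16
```

```text
time: 26.7
ee_pos: [0.4643, -0.3232, 0.0309]
tool_rot: [[0.005, -1.0, -0.004], [-0.001, -0.004, 1.0], [-1.0, -0.005, -0.001]]
contact_force: [-1.3, -0.1, 6.3]
opening: 0.0585
t 26.7 pos [ 0.4643 -0.3232  0.0309] F [-1.3 -0.1  6.3] open 0.0585
turn [ 0.004 -0.001  0.005]
.4638,-.3228,.16 -> [-1.291e+01 -1.000e-02  3.000e-02]
```

```bash
python3 -m handwheel '[[-0.5,0,0,0,0,0,0.65],[-2,0,0,0,0,0,0.65],[-5,0,0,0,0,0,0.65],[-8,0,0,0,0,0,0.65],[-11,0,0,0,0,0,0.65],[-13.5,0,0,0,0,0,0.65],[-14,0,0,0,0,0,0.65],[-14,0,0,0,0,0,0.65]]'; python3 d.py .6324,-.0877,.165; python3 - <<'E'
from workcell import robot
import cv2
from h import *
c=robot.capture("scene"); im=c["color"][:,:,::-1].copy(); cv2.imwrite("pics/s17.png",crop(im,150,285,75,4))
E
```

```text
time: 27.5
ee_pos: [0.4638, -0.3229, 0.1713]
tool_rot: [[0.006, -1.0, -0.003], [-0.001, -0.003, 1.0], [-1.0, -0.006, -0.001]]
contact_force: [-0.0, -0.3, -3.7]
opening: 0.0587
t 27.5 pos [ 0.4638 -0.3229  0.1713] F [-0.  -0.3 -3.7] open 0.0587
turn [ 0.003 -0.001  0.006]
.6324,-.0877,.165 -> [  0.7  -16.94  23.46]
```

View pics/s17.png

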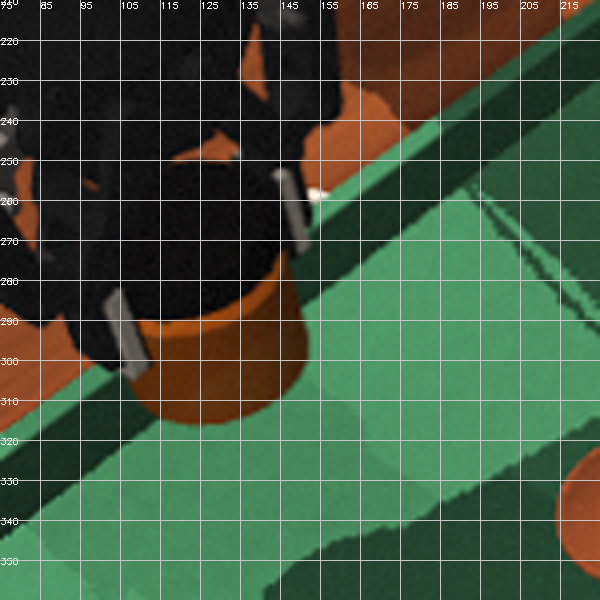

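The largest jar is lifted upright. I'll carry it to the largest cup, well above the funnel.

```bash
python3 -m handwheel '[[0,-1,1.4,0,0,0,0.65],[0,-3,4.2,0,0,0,0.65],[0,-5.2,7.2,0,0,0,0.65],[0,-7.6,10.5,0,0,0,0.65],[0,-10,13.8,0,0,0,0.65],[0,-12.4,17.2,0,0,0,0.65],[0,-14.6,20.2,0,0,0,0.65],[0,-16.2,22.4,0,0,0,0.65],[0,-16.9,23.4,0,0,0,0.65],[0,-16.9,23.4,0,0,0,0.65],[0,-16.9,23.4,0,0,0,0.65]]'; python3 d.py .6324,-.0877,.075
```

```text
time: 28.65
ee_pos: [0.6303, -0.0883, 0.169]
tool_rot: [[0.001, -1.0, -0.003], [-0.001, -0.003, 1.0], [-1.0, -0.001, -0.001]]
contact_force: [-1.1, -1.1, -3.2]
opening: 0.0589
t 28.65 pos [ 0.6303 -0.0883  0.169 ] F [-1.1 -1.1 -3.2] open 0.0589
turn [ 0.003 -0.001  0.001]
.6324,-.0877,.075 -> [ 9.4  -0.2   0.07]
```

```bash
python3 -m handwheel '[[1,-0.2,0.1,0,0,0,0.65],[3,-0.2,0.1,0,0,0,0.65],[5.5,-0.2,0.1,0,0,0,0.65],[8,-0.2,0.1,0,0,0,0.65],[9.2,-0.2,0.1,0,0,0,0.65],[9.4,-0.2,0.1,0,0,0,0.65],[9.4,-0.2,0.1,0,0,0,0.65]]'; python3 d.py .6324,-.0877,.0355; python3 - <<'E'
from workcell import robot
import cv2
from h import *
c=robot.capture("scene"); im=c["color"][:,:,::-1].copy(); cv2.imwrite("pics/s18.png",crop(im,325,290,75,4))
E
```

```text
time: 29.35
ee_pos: [0.6325, -0.0879, 0.0752]
tool_rot: [[0.001, -1.0, -0.003], [-0.001, -0.003, 1.0], [-1.0, -0.001, -0.001]]
contact_force: [0.0, -1.1, -2.0]
opening: 0.0588
t 29.35 pos [ 0.6325 -0.0879  0.0752] F [ 0.  -1.1 -2. ] open 0.0588
turn [ 0.003 -0.001  0.001]
.6324,-.0877,.0355 -> [3.97 0.02 0.02]
```

View pics/s18.png

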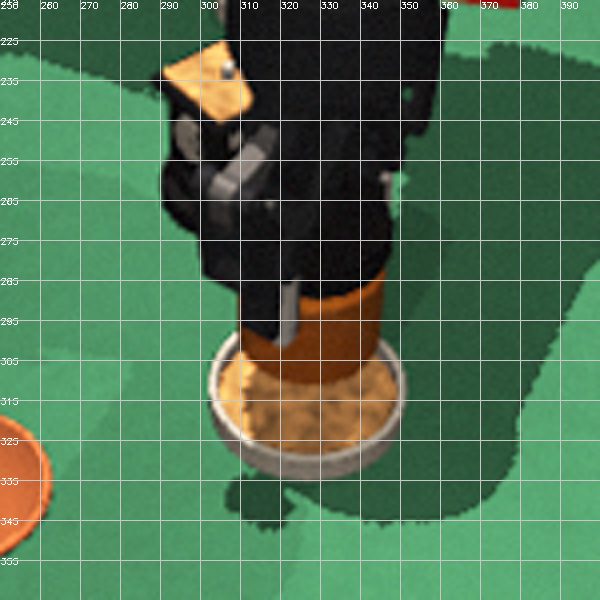

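```bash
python3 -m handwheel '[[0.8,0,0,0,0,0,0.65],[1.6,0,0,0,0,0,0.65],[2.4,0,0,0,0,0,0.65],[3,0,0,0,0,0,0.65],[3.5,0,0,0,0,0,0.65],[3.9,0,0,0,0,0,0.65],[3.9,0,0,0,0,0,0.65],[3.9,0,0,0,0,0,0.65]]';python3 -m handwheel '[[0.1,0,0,0,0,0,0.65],[0.1,0,0,0,0,0,0.65]]'; python3 d.py .6324,-.0877,.035
```

```text
time: 30.2
ee_pos: [0.6333, -0.0877, 0.037]
tool_rot: [[0.003, -1.0, -0.003], [-0.001, -0.003, 1.0], [-1.0, -0.003, -0.001]]
contact_force: [0.2, 0.3, -2.5]
opening: 0.0589
time: 30.4
ee_pos: [0.6334, -0.0877, 0.0361]
tool_rot: [[0.003, -1.0, -0.003], [-0.001, -0.003, 1.0], [-1.0, -0.003, -0.001]]
contact_force: [0.5, -0.3, -2.9]
opening: 0.0591
t 30.4 pos [ 0.6334 -0.0877  0.0361] F [ 0.5 -0.3 -2.9] open 0.0591
turn [ 0.003 -0.001  0.003]
.6324,-.0877,.035 -> [0.11 0.1  0.  ]
```

```bash
python3 -m handwheel '[[0.1,0,0,0,0,0,0.65],[0.1,0,0,0,0,0,0.65]]';python3 -m handwheel '[[0.1,0,0,0,0,0,0.65],[0.1,0,0,0,0,0,0.65]]'
```

```text
time: 30.6
ee_pos: [0.6334, -0.0877, 0.0352]
tool_rot: [[0.003, -1.0, -0.003], [-0.001, -0.003, 1.0], [-1.0, -0.003, -0.001]]
contact_force: [-1.0, -0.4, -3.3]
opening: 0.0591
time: 30.8
ee_pos: [0.6335, -0.0877, 0.0349]
tool_rot: [[0.003, -1.0, -0.004], [-0.001, -0.004, 1.0], [-1.0, -0.003, -0.001]]
contact_force: [-3.3, -0.3, 4.2]
opening: 0.0588
```

Contact: the force went from -3 to +4 N. I'll release the jar and retreat.

```bash
python3 -m handwheel '[[0,0,0,0,0,0,0.3],[0,0,0,0,0,0,0.2],[0,0,0,0,0,0,0.1],[0,0,0,0,0,0,0],[0,0,0,0,0,0,0],[0,0,0,0,0,0,0],[-1.5,0,0,0,0,0,0],[-4,0,0,0,0,0,0],[-8,0,0,0,0,0,0],[-12,0,0,0,0,0,0],[-16,0,0,0,0,0,0],[-20,0,0,0,0,0,0]]'; python3 d.py .40,-.40,.235 .18,-.65,.24
```

```text
time: 32.0
ee_pos: [0.6325, -0.0875, 0.2367]
tool_rot: [[0.004, -1.0, -0.004], [-0.001, -0.004, 1.0], [-1.0, -0.004, -0.001]]
contact_force: [1.2, 0.2, -1.0]
opening: 0.0853
t 32.0 pos [ 0.6325 -0.0875  0.2367] F [ 1.2  0.2 -1. ] open 0.0853
turn [ 0.004 -0.001  0.004]
.40,-.40,.235 -> [  0.12  23.36 -31.16]
.18,-.65,.24 -> [ -0.43  45.45 -56.08]
```

```bash
python3 -m handwheel '[[-0.2,2.5,-3.1,0,0,0,0],[-0.4,5.5,-6.8,0,0,0,0],[-0.4,8.5,-10.5,0,0,0,0],[-0.4,11.5,-14.2,0,0,0,0],[-0.4,14.5,-17.9,0,0,0,0],[-0.4,17.5,-21.6,0,0,0,0],[-0.4,20.5,-25.3,0,0,0,0],[-0.4,23.5,-29,0,0,0,0],[-0.4,26.5,-32.7,0,0,0,0],[-0.4,29.5,-36.4,0,0,0,0],[-0.4,32.5,-40.1,0,0,0,0],[-0.4,34,-42,0,0,0,0]]'; python3 d.py .18,-.65,.24;  python3 -m handwheel '[[0,2.5,-3.1,0,0,0,0],[0,5.5,-6.8,0,0,0,0],[0,8.5,-10.5,0,0,0,0],[0,11.5,-14,0,0,0,0],[0,11.5,-14,0,0,0,0],[0,11.5,-14,0,0,0,0]]'; python3 - <<'E'
from workcell import robot
import cv2
for n in("scene","top"):
    c=robot.capture(n); cv2.imwrite(f"pics/{n}F.png",c["color"][:,:,::-1])
E
```

```text
time: 33.2
ee_pos: [0.2915, -0.5109, 0.2399]
tool_rot: [[0.003, -1.0, -0.002], [-0.001, -0.002, 1.0], [-1.0, -0.003, -0.001]]
contact_force: [0.4, -0.1, -0.5]
opening: 0.0854
t 33.2 pos [ 0.2915 -0.5109  0.2399] F [ 0.4 -0.1 -0.5] open 0.0854
turn [ 0.002 -0.001  0.003]
.18,-.65,.24 -> [ -0.03  11.17 -13.9 ]
time: 33.8
ee_pos: [0.1756, -0.6515, 0.2388]
tool_rot: [[0.003, -1.0, 0.001], [0.0, 0.001, 1.0], [-1.0, -0.003, 0.0]]
contact_force: [0.1, 0.6, -0.0]
opening: 0.0856
```

View pics/sceneF.png

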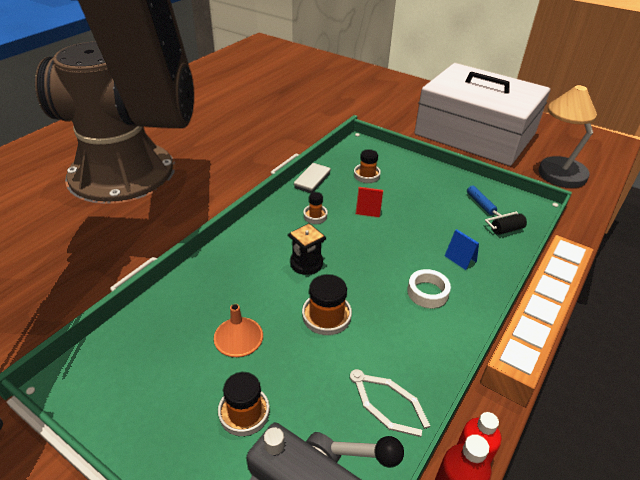

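View pics/topF.png

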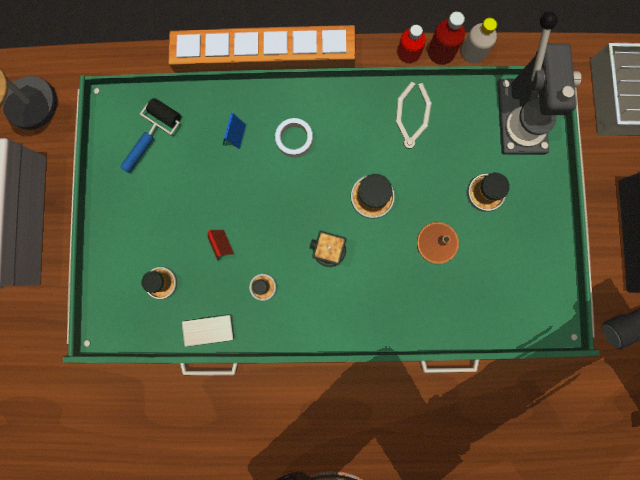

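All four jars stand upright inside their cups. The lids in the top view are at (375,190), (495,187), (155,282) and (261,288). The funnel and tripod head look unmoved at (438,243) and (329,248). I'm handing in.

```bash
python3 -c "
from workcell import robot
print(robot.finish_job())"
```

```text
the job is handed in; nothing more can be done
None
```

All four amber jars are standing upright in the steel cups of their own size, and the job is handed in. I placed them from smallest to largest. Each jar was lowered until the force reading showed contact (4–15 N) and only then released.

- **Jars:** the last pictures from both cameras, taken with the arm moved clear, show each jar inside its own cup.
- **Bystanders:** the copper funnel and black tripod head appear at the same image positions as at the start.
- **Limits:** the clock read about 34 s against the 96 s allowed, and no force I read was above about 15 N. I didn't log joint speeds or forces continuously through the moves.
- **Disagreement:** the two cameras differed by about 2 mm on where things stood, within the stated calibration. No check failed.

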